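# Fire the specimen camera with its blue foot pedal

### The arm

A 6-joint arm with a two-finger parallel gripper is mounted at the origin on the work surface. World frame = base frame: x ahead of the robot, y to its left, z up, the work surface at z = 0. Lengths are in m, angles in rad, forces in N, time in s.
With the tool pointing down it reaches from about 0.35 to 1 m from the base axis. Payload 7.1 kg.
Tool frame: the origin (TCP) lies at the very end of the fingers, on their centre line; the grasp point (between the pads) lies 19 mm behind it; z points along the fingers, y is the line along which they close (so a half turn about z gives the same grasp; the last joint's range is limited). The gripper opens to 85 mm and grips with 20 to 120 N. Pads are 22 mm wide; open, the fingers measure 114 mm over their backs; the gripper's body (76 mm by 85 mm) begins 54 mm behind the grasp point. The pads swing forward as they close: fully open they stand 13 mm farther back than shut.
Start: joints at [1.115, 0.423, 1.63, -0, 1.089, -0.019], TCP at [0.264, 0.566, 0.192] pointing down, gripper open.
Joint ranges: [-3, 3], [-0.9, 2.11], [0.09, 2.58], [-1.31, 4.45], [0.11, 2.69], [-2.54, 2.54]. Speed limits (rad/s): [2.39, 2.39, 3.01, 3.14, 3.14, 3.14].

### API

Orientations are given as a 3x3 rotation matrix whose columns are the frame's x, y, z axes.
In Python, from rig import read_state, get_image, workorder, cut_out gives the robot as it stands.
- The arm moves only by the tool carry_out, never from a script. Its argument "commands" is a list of rows, each a list of 5 numbers: the shift along the tool's x, y, z in m, then the turn about the tool's z in degrees, then the opening, from -1 (shut) to 1 (fully open), so that 0 is half open. A call has 1 to 12 rows; each row shifts and turns the commanded pose from where the row before left it, along the tool's axes as they then stand; what a row does not reach is not made up. A row lasts 1/10 s, in which the tool goes at most 50 mm and 8.59 degrees, less where a joint would pass 70% of its speed; a pose out of reach is approached as far as the arm can. A call is refused whole if a number of a shift passes 0.05 or a number of a turn 8.59, either way. A call with a gripper value outside its range is refused whole. The fingers move at their own pace and stop on an object; "newtons" is the grip in N (left out, the last holds). Time passes only in rows, so rows that do not move let the fingers close. It gives the time, the measured TCP pose, the force, the opening and the grip force at its end, in the units of the state.
- read_state(): the state, without advancing time (a new reading comes with each control period).
- get_image(name): name is "scene" or "top" or "wrist"; returns a dict with "pixels" (420x560x3 uint8, red, green, blue), "fx", "fy", "cx", "cy" (pixels), "R" (3x3) and "t" (3): a world point X has camera coordinates R X + t. Camera axes: x right, y down, z forward; pixel columns grow to the right and rows downward; lengths in m; the calibration is good to about 2 mm. The wrist camera is an equidistant fisheye: a pixel r from the principal point sees the ray r / f radians off the axis. A picture is of the moment at which its call begins. There is no depth.
- workorder.job_done(): hands the job in; it is judged then, once.
Trained networks look in a picture, given as the dict that the camera call returned (one of the last four; its "shot" number tells which), for a name from the list of things; names that differ only in an ending like _2 or _b are one class to them, and where a whole thing is asked for, a point or a joint stands for the part that bears it (a point fixed in the world has none). Each returns a list of dicts, best first, with "p" (0 to 1); they miss things now and then, are a little off and sometimes report something else, mostly with a low value. They report only what shows in the picture. A call takes as long as a camera call. They do not tell look-alikes from the thing itself.
- cut_out(name, picture): "mask" (420x560 bool, what is visible of it) and "at" ([column, row] in pixels, amid what is visible of it).
The state is a dict: "t": time; "q": joint angles; "qd": joint speeds; "joint_torque": joint torques, N m; "tcp_pos": TCP position; "ee_rot": TCP orientation; "contact_force": force on the tool from outside, world axes, zero at the start; "moment": the same for the moment, N m; "opening": finger opening in m; "gripper_force": force on a finger pad.
Only numpy, scipy, OpenCV 4.12 (cv2) and the standard library are available. Lean on these libraries where they do the work, as an engineer would, in place of code of your own. Each camera call takes 0.05 s, during which the arm holds its last target. There are 200 camera calls.

### The job

Take a long exposure of the specimen tray: with the gripper, press the camera's blue foot pedal all the way down to its stop, keep it down for at least two seconds, then let it spring right back up and move clear. Do not touch the yellow foot switch, which starts the tray shaker, and leave the wash bottle standing where it is.

Things in the scene. Friction and masses are not known exactly. Their poses are not given: they have to be found in the camera images.
- blue_pedal (a joint): Hinge of the camera foot switch's blue spring pedal, rad: 0 = up (rest), 0.28 = down on its stop, plate level. Flat blue plate 136 x 76 x 10 mm with five thin black ribs across its free half, on a black base 160 x 96 x 18 mm fixed to the bench. Hinge line 32 mm above the bench, at one end of the plate. It springs back by itself; 100 mm from the hinge it takes 3.5 N to start, 11 N at the stop.
- blue_tread (a point): The spot to press, on the blue pedal's upper face: 100 mm from the hinge, 36 mm short of the free end, midway across. x runs along the plate from hinge to free end, away from the robot within 25 degrees; z is square to the plate, which at rest rises 0.28 rad towards the free end. Height 64 mm with the pedal up, 37 mm on its stop. Nothing else stands within 100 mm of it at the gripper's level.
- yellow_switch: The other foot switch, same shape and size (160 x 96 mm base, free end of the pedal about 75 mm high) but with a yellow pedal; fixed to the bench. Not to be touched. Origin at the centre of the base's underside, on the bench; x axis from the hinge to the free end.
- wash_bottle: Loose white wash bottle, 62 mm across, 134 mm high with its blue screw cap, and a thin bent blue spout up to 171 mm high reaching 55 mm along its y axis; 0.25 kg. Origin at the centre of its underside, on the bench.
Things that resemble listed ones, but are neither listed nor needed, are in the scene too. Leave any red look-alike of the wash_bottle alone.

How it is judged:
On the way, in this order (a step that is already met when the one before it is completed fails the run):
1. the blue pedal is pressed down to its stop (past 0.23 of its 0.28 rad) and kept there for 1.8 s (value of joint blue_pedal above 0.23 rad), for 1.8 s.
2. the blue pedal is let up again (below 0.04 rad) (value of joint blue_pedal below 0.04 rad), for 0.2 s.
At the end, for the whole second after the job is handed in: The blue pedal is fully up again (below 0.04 rad) after its long press, and the wash bottle stands upright (within 0.2 rad) less than 30 mm from where it was (value of joint blue_pedal below 0.04 rad and distance of wash_bottle from where it was at the start of the episode below 0.03 m and angle between wash_bottle's own z axis and vertical below 0.2 rad); the robot touches nothing.
It fails at once if the yellow foot switch is touched (more than 1 N) (contact force between yellow_switch and the fingers above 1 N or contact force between yellow_switch and the arm above 1 N).
It fails at once if the wash bottle is knocked over (tilted beyond 0.5 rad) (angle between wash_bottle's own z axis and vertical above 0.5 rad).
It also fails if it takes over 32 s, if anything falls off the work surface, if the arm or the gripper's body presses on something with over 40 N, if the wrist force passes 120 N, or if a joint passes its speed limit or range.

## Working session

There is one attempt and no reset: what is moved stays moved. The work goes in short steps, Python scripts to look and compute and a tool call to move; the robot and the scene stay as the last step left them, time stands still between calls to the robot, and variables do not carry over. Pictures are saved under pics/ and viewed, at most 10 in all, crops included, and the job is handed in when it is done.

Besides the shell and the picture viewer there is one more tool, called after "Emit:" by a JSON object that holds its "fn" and its "kwargs", one argument or row to a line. carry_out: Moves the arm, as the interface text tells. Its arguments: {"type":"object","properties":{"commands":{"type":"array","items":{"type":"array","items":{"type":"number"}}},"newtons":{"type":"number"}},"required":["commands"]}

```bash
mkdir -p pics
cat > h.py <<'E'
import numpy as np, cv2
from rig import read_state, get_image, workorder, cut_out
def ray(im,uv):
    d=np.array([(uv[0]-im["cx"])/im["fx"],(uv[1]-im["cy"])/im["fy"],1.])
    R=np.array(im["R"]);t=np.array(im["t"]); return -R.T@t, R.T@d
def atz(im,uv,z):
    c,d=ray(im,uv); return c+d*(z-c[2])/d[2]
def proj(im,X):
    c=np.array(im["R"])@np.array(X)+np.array(im["t"]); return [im["fx"]*c[0]/c[2]+im["cx"],im["fy"]*c[1]/c[2]+im["cy"]]
E
python3 - <<'E'
from h import *
s=read_state(); print(s["t"],s["tcp_pos"],np.round(s["ee_rot"],3).tolist())
ps=[]
for n in("top","scene"):
    im=get_image(n); p=im["pixels"][:,:,::-1].copy()
    for k in("blue_tread","yellow_switch","wash_bottle"):
        for r in cut_out(k,im):
            print(n,k,round(r["p"],2),r["at"],r["mask"].sum(),np.round(atz(im,r["at"],.05),3))
    cv2.imwrite(f"pics/{n}.png",p)
E
```

```text
0.0 [0.26411418 0.56577425 0.19164507] [[-0.906, 0.423, -0.001], [0.423, 0.906, -0.001], [0.0, -0.002, -1.0]]
top blue_tread 0.87 [354.5, 238.3] 1470 [ 0.525 -0.171  0.05 ]
top yellow_switch 0.92 [251.4, 251.4] 2093 [0.492 0.098 0.05 ]
top wash_bottle 0.89 [450.2, 205.5] 772 [ 0.612 -0.428  0.05 ]
top wash_bottle 0.8 [445.7, 161.1] 788 [ 0.734 -0.424  0.05 ]
scene blue_tread 0.92 [228.8, 190.8] 527 [ 0.516 -0.176  0.05 ]
scene yellow_switch 0.79 [313.2, 207.1] 1325 [0.541 0.106 0.05 ]
scene wash_bottle 0.86 [151.0, 202.5] 700 [ 0.605 -0.413  0.05 ]
scene wash_bottle 0.67 [128.2, 235.8] 734 [ 0.741 -0.434  0.05 ]
```

View pics/top.png

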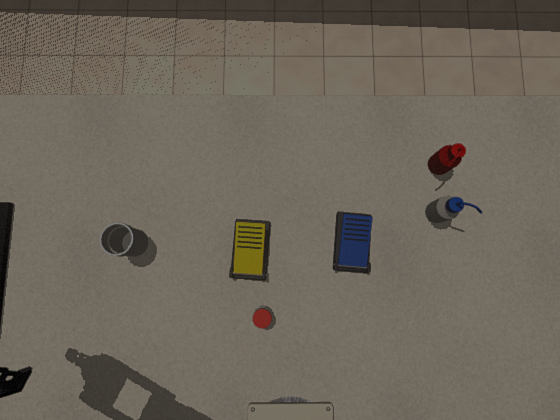

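View pics/scene.png

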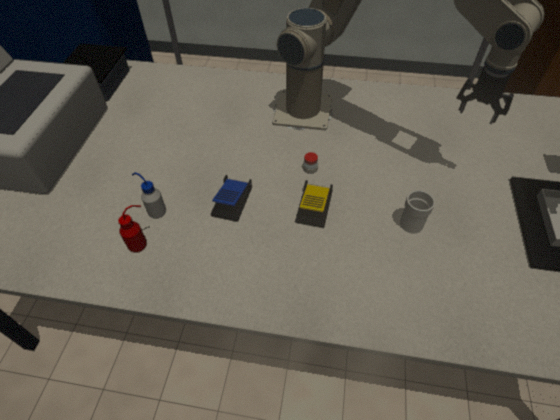

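The top view shows the blue pedal at about (354,240) with its ribbed free end away from the robot, and yellow at (250,250). The white bottle is at (450,207), with its red look-alike above it. The scene view agrees with this. Next I'll fit the plate pose.

```bash
cat > fit.py <<'E'
from h import *
from scipy.optimize import least_squares
def plate(p):  # hinge-line centre x,y, yaw -> upper face corners at rest; tread
    x,y,a=p; c,s=np.cos(.28),np.sin(.28)
    f=lambda u,v,w=.005:np.array([x+(u*c-w*s)*np.cos(a)-v*np.sin(a), y+(u*c-w*s)*np.sin(a)+v*np.cos(a), .032+u*s+w*c])
    return [f(0,-.038),f(0,.038),f(.136,.038),f(.136,-.038)], f(.1,0)
def run(names=("top","scene")):
    obs=[]
    for n in names:
        im=get_image(n); r=cut_out("blue_tread",im)[0]
        hsv=cv2.cvtColor(im["pixels"],cv2.COLOR_RGB2HSV)
        m=cv2.inRange(hsv,(105,120,40),(130,255,255))
        m&=cv2.dilate(r["mask"].astype(np.uint8)*255,np.ones((7,7)))
        obs.append((im,m)); print(n,(m>0).sum(),r["mask"].sum())
    def mom(m):
        M=cv2.moments(m); return M["m10"]/M["m00"],M["m01"]/M["m00"],M["mu20"]/M["m00"],M["mu11"]/M["m00"],M["mu02"]/M["m00"]
    def feat(v): return np.array([v[0],v[1],v[2]/20,v[3]/20,v[4]/20])
    def res(p):
        o=[]
        for im,m in obs:
            q=np.array([proj(im,X) for X in plate(p)[0]],np.float32).reshape(-1,1,2)
            o.append(feat(mom(q))-feat(mom((m>0).astype(np.uint8))))
        return np.concatenate(o)
    s=least_squares(res,[.45,-.17,0],diff_step=1e-3,x_scale=[.1,.1,.3])
    print(np.round(s.x,4),"deg",np.degrees(s.x[2]),"tread",np.round(plate(s.x)[1],4)); print(np.round(s.fun,2))
if __name__=="__main__":
    for n in (("top",),("scene",),("top","scene")): run(n)
E
python3 fit.py
```

```text
top 1244 1490
[ 0.4511 -0.1697  0.    ] deg 1.9713388372012717e-05 tread [ 0.5458 -0.1697  0.0644]
[ 0.    0.   -0.1   0.55  0.15]
scene 476 621
[ 4.575e-01 -1.692e-01 -2.000e-04] deg -0.008678580136914459 tread [ 0.5522 -0.1693  0.0644]
[-0.01  0.01 -0.19  0.24 -0.15]
top 1240 1486
scene 484 663
[ 0.4532 -0.1647 -0.0777] deg -4.449777020089484 tread [ 0.5476 -0.172   0.0644]
[ 0.   -0.75 -0.01 -0.01  0.17  0.16 -1.21  0.02  0.08 -0.16]
```

Tread at about (0.548, -0.172), plate yaw about -4.5°, and height and reach are both consistent. I'll shut the gripper and travel at z = 0.19.

Emit:
{"fn": "carry_out", "kwargs": {
  "commands": [
    [-0.03,-0.029,0,0,-1],
    [-0.03,-0.029,0,0,-1],
    [-0.03,-0.029,0,0,-1],
    [-0.03,-0.029,0,0,-1],
    [-0.03,-0.029,0,0,-1],
    [-0.03,-0.029,0,0,-1],
    [-0.03,-0.029,0,0,-1],
    [-0.03,-0.029,0,0,-1],
    [-0.03,-0.029,0,0,-1],
    [-0.03,-0.029,0,0,-1]
  ]
}}

```text
t: 1.8
tcp_pos: [0.414, 0.1751, 0.1927]
ee_rot: [[-0.906, 0.423, 0.001], [0.423, 0.906, 0.0], [-0.001, 0.001, -1.0]]
contact_force: [0.2, -0.1, -0.2]
opening: 0.0002
gripper_force: 0.0
```

Emit:
{"fn": "carry_out", "kwargs": {
  "commands": [
    [-0.03,-0.029,0,0,-1],
    [-0.03,-0.029,0,0,-1],
    [-0.03,-0.029,0,0,-1],
    [-0.03,-0.029,0,0,-1],
    [-0.03,-0.029,0,0,-1],
    [-0.03,-0.029,0,0,-1],
    [-0.03,-0.029,0,0,-1],
    [-0.03,-0.029,0,0,-1],
    [-0.03,-0.029,0,0,-1],
    [0,0,0,0,-1],
    [0,0,0,0,-1]
  ]
}}

```text
t: 2.9
tcp_pos: [0.5476, -0.1748, 0.1921]
ee_rot: [[-0.905, 0.425, -0.001], [0.425, 0.905, 0.0], [0.001, 0.0, -1.0]]
contact_force: [-0.2, 0.3, -0.2]
opening: 0.0001
gripper_force: 0.0
```

Emit:
{"fn": "carry_out", "kwargs": {
  "commands": [
    [0,0,0.03,0,-1],
    [0,0,0.03,0,-1],
    [0,0,0.025,0,-1],
    [0,0,0.015,0,-1],
    [0,0,0,0,-1],
    [0,0,0,0,-1]
  ]
}}

```text
t: 3.5
tcp_pos: [0.5481, -0.1737, 0.0931]
ee_rot: [[-0.906, 0.422, 0.0], [0.422, 0.906, -0.0], [-0.0, 0.0, -1.0]]
contact_force: [-0.2, -0.7, 0.2]
opening: -0.0003
gripper_force: 0.0
```

Run:
```python
from h import *
a=get_image("wrist")["pixels"]; b=get_image("scene")["pixels"][120:260,150:350]
b=cv2.resize(b,(600,420),interpolation=cv2.INTER_CUBIC)[:,:240*1]
cv2.imwrite("pics/near.png",np.hstack([a,b])[:,:,::-1])
```

```text
(no output)
```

View pics/near.png

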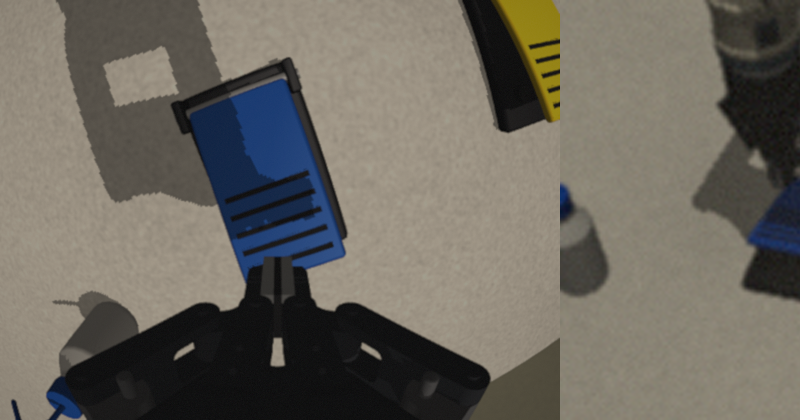

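The wrist view puts the fingertip at (278,258). The point straight below it falls near the middle ribs, on the plate's axis at about (277,215), so the tip is centred on the tread. I'll press.

Emit:
{"fn": "carry_out", "kwargs": {
  "commands": [
    [0,0,0.015,0,-1],
    [0,0,0.01,0,-1],
    [0,0,0.006,0,-1],
    [0,0,0.006,0,-1],
    [0,0,0.006,0,-1],
    [0,0,0.006,0,-1],
    [0,0,0.004,0,-1],
    [0,0,0,0,-1],
    [0,0,0,0,-1]
  ]
}}

```text
t: 4.5
tcp_pos: [0.5478, -0.1741, 0.0394]
ee_rot: [[-0.906, 0.423, 0.0], [0.423, 0.906, -0.0], [-0.0, 0.0, -1.0]]
contact_force: [-1.1, 0.2, -0.1]
opening: 0.0001
gripper_force: 0.0
```

The TCP reads 39 mm but there is almost no force, so I need a look.

Run:
```python
from h import *
print(read_state()["contact_force"],read_state()["moment"],read_state()["joint_torque"])
a=get_image("wrist")["pixels"][:,:400]; b=get_image("scene")["pixels"][130:235,190:290]
b=cv2.resize(b,(400,420),interpolation=cv2.INTER_CUBIC)
cv2.imwrite("pics/press.png",np.hstack([a,b])[:,:,::-1])
```

```text
[-1.07619528  0.16505323 -0.09592922] [ 0.02062285  0.00675769 -0.00202572] [-4.49181738e-03 -5.50752640e+01 -1.93532449e+01 -3.12830416e-04
  1.14765258e-03 -3.20677407e-05]
```

View pics/press.png

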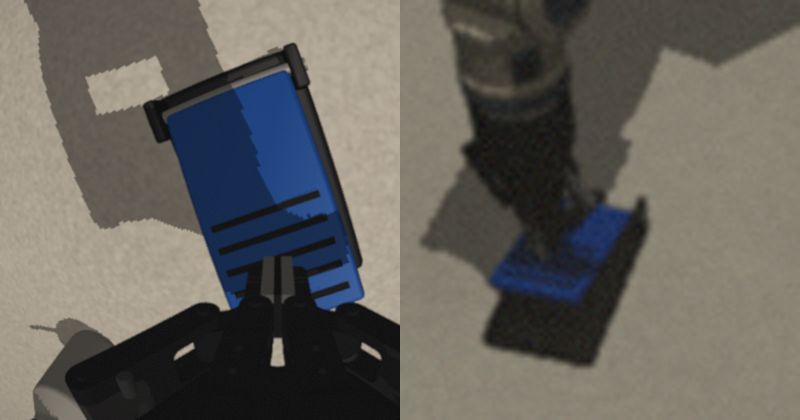

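Run:
```python
from h import *
im=get_image("wrist"); s=read_state()
R,t=np.array(im["R"]),np.array(im["t"])
def fp(X):
    c=R@X+t; th=np.arctan2(np.hypot(c[0],c[1]),c[2]); k=th/np.hypot(c[0],c[1])
    return [round(float(im["fx"]*k*c[0]+im["cx"])),round(float(im["fy"]*k*c[1]+im["cy"]))]
print("tcp",fp(np.array(s["tcp_pos"])),"cam",np.round(-R.T@t,3))
a0=-.0777;x,y=.4532,-.1647
for phi in(.28,.2,.1,0):
    c,sn=np.cos(phi),np.sin(phi)
    f=lambda u,v,w=.005:np.array([x+(u*c-w*sn)*np.cos(a0)-v*np.sin(a0),y+(u*c-w*sn)*np.sin(a0)+v*np.cos(a0),.032+u*sn+w*c])
    print(phi,[fp(f(*q)) for q in((0,-.038),(0,.038),(.136,.038),(.136,-.038),(.1,0))])
```

```text
tcp [278, 241] cam [ 0.476 -0.141  0.22 ]
0.28 [[162, 113], [285, 61], [369, 295], [241, 334], [282, 257]]
0.2 [[162, 113], [285, 62], [366, 289], [244, 327], [283, 254]]
0.1 [[162, 114], [285, 63], [362, 281], [248, 317], [284, 250]]
0 [[162, 115], [286, 64], [357, 272], [250, 307], [284, 244]]
```

The plate corners match the "up" prediction. The visible fingertip is at row 258, while the nominal TCP projects to row 241, so the true tip sits well behind it. The pedal has not been pressed yet, so I'll go on down, guided by force.

Emit:
{"fn": "carry_out", "kwargs": {
  "commands": [
    [0,0,0.004,0,-1],
    [0,0,0.004,0,-1],
    [0,0,0,0,-1]
  ]
}}

```text
t: 4.95
tcp_pos: [0.5472, -0.1739, 0.0308]
ee_rot: [[-0.906, 0.423, -0.001], [0.423, 0.906, 0.0], [0.001, -0.0, -1.0]]
contact_force: [-0.4, -0.5, -0.3]
opening: -0.0001
gripper_force: 0.0
```

Run:
```python
from h import *
im=get_image("wrist"); s=read_state()
R,t=np.array(im["R"]),np.array(im["t"])
for b in(0,.01,.02,.03,.04):
    c=R@(np.array(s["tcp_pos"])-b*np.array(s["ee_rot"])[:,2])+t; th=np.arctan2(np.hypot(c[0],c[1]),c[2]); k=th/np.hypot(c[0],c[1])
    print(b,im["fx"]*k*c[0]+im["cx"],im["fy"]*k*c[1]+im["cy"])
cv2.imwrite("pics/w2.png",np.hstack([cv2.resize(im["pixels"][200:340,200:400],(800,560),interpolation=cv2.INTER_CUBIC)])[:,:,::-1])
```

```text
0 278.23927935119934 240.8812109299908
0.01 278.27582929237104 247.8187636005428
0.02 278.31578908826214 255.46061755673549
0.03 278.359603022164 263.9098801801703
0.04 278.40778081356603 273.28821082913555
```

View pics/w2.png

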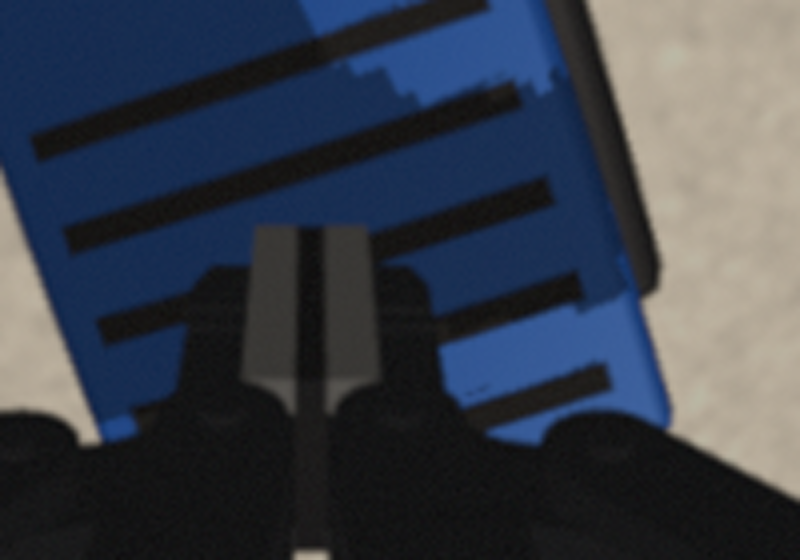

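The tip is at image (278,256), roughly 20–30 mm behind the nominal TCP and just at the middle rib. It is about to make contact, so I'll step down watching the force.

Emit:
{"fn": "carry_out", "kwargs": {
  "commands": [
    [0,0,0.003,0,-1],
    [0,0,0.003,0,-1],
    [0,0,0,0,-1]
  ]
}}

```text
t: 5.3
tcp_pos: [0.5485, -0.1743, 0.0255]
ee_rot: [[-0.906, 0.423, 0.001], [0.423, 0.906, -0.0], [-0.001, 0.0, -1.0]]
contact_force: [0.9, 0.4, 3.7]
opening: 0.0002
gripper_force: 1.7
```

Emit:
{"fn": "carry_out", "kwargs": {
  "commands": [
    [0,0,0.003,0,-1],
    [0,0,0.003,0,-1],
    [0,0,0,0,-1]
  ]
}}

```text
t: 5.6
tcp_pos: [0.5487, -0.1744, 0.0197]
ee_rot: [[-0.906, 0.423, 0.002], [0.423, 0.906, -0.001], [-0.002, 0.0, -1.0]]
contact_force: [1.4, -1.1, 4.5]
opening: -0.0
gripper_force: 2.4
```

Contact came at a reading of about 27 mm, and the force is rising as the spring should. Continuing to the stop.

Emit:
{"fn": "carry_out", "kwargs": {
  "commands": [
    [0,0,0.005,0,-1],
    [0,0,0.005,0,-1],
    [0,0,0.003,0,-1],
    [0,0,0,0,-1]
  ]
}}

```text
t: 6.0
tcp_pos: [0.5503, -0.1747, 0.0073]
ee_rot: [[-0.906, 0.423, 0.005], [0.423, 0.906, -0.001], [-0.005, 0.001, -1.0]]
contact_force: [4.4, 0.2, 7.6]
opening: 0.0001
gripper_force: 3.9
```

Emit:
{"fn": "carry_out", "kwargs": {
  "commands": [
    [0,0,0.003,0,-1],
    [0,0,0.002,0,-1],
    [0,0,0,0,-1]
  ]
}}

```text
t: 6.3
tcp_pos: [0.5509, -0.1748, 0.0027]
ee_rot: [[-0.906, 0.423, 0.006], [0.423, 0.906, -0.002], [-0.006, 0.001, -1.0]]
contact_force: [5.0, 1.0, 9.1]
opening: 0.0001
gripper_force: 4.5
```

Emit:
{"fn": "carry_out", "kwargs": {
  "commands": [
    [0,0,0.003,0,-1],
    [0,0,0.002,0,-1],
    [0,0,0,0,-1]
  ]
}}

```text
t: 6.6
tcp_pos: [0.5513, -0.1748, -0.0019]
ee_rot: [[-0.906, 0.423, 0.007], [0.423, 0.906, -0.002], [-0.007, 0.001, -1.0]]
contact_force: [5.4, 1.1, 11.6]
opening: -0.0
gripper_force: 5.6
```

Emit:
{"fn": "carry_out", "kwargs": {
  "commands": [
    [0,0,0.002,0,-1],
    [0,0,0.001,0,-1],
    [0,0,0,0,-1]
  ]
}}

```text
t: 6.9
tcp_pos: [0.5514, -0.1748, -0.0026]
ee_rot: [[-0.906, 0.423, 0.007], [0.423, 0.906, -0.002], [-0.007, 0.001, -1.0]]
contact_force: [-2.6, 3.9, 34.8]
opening: 0.0002
gripper_force: 17.3
```

The force jumped to 35 N at the expected travel, so the pedal is on its stop. I'll hold for 2.4 s and check with a picture.

Emit:
{"fn": "carry_out", "kwargs": {
  "commands": [
    [0,0,0,0,-1],
    [0,0,0,0,-1],
    [0,0,0,0,-1],
    [0,0,0,0,-1],
    [0,0,0,0,-1],
    [0,0,0,0,-1],
    [0,0,0,0,-1],
    [0,0,0,0,-1],
    [0,0,0,0,-1],
    [0,0,0,0,-1],
    [0,0,0,0,-1],
    [0,0,0,0,-1]
  ]
}}

```text
t: 8.1
tcp_pos: [0.5514, -0.1748, -0.0026]
ee_rot: [[-0.906, 0.423, 0.007], [0.423, 0.906, -0.002], [-0.007, 0.001, -1.0]]
contact_force: [-0.5, 3.2, 34.7]
opening: -0.0005
gripper_force: 17.2
```

Emit:
{"fn": "carry_out", "kwargs": {
  "commands": [
    [0,0,0,0,-1],
    [0,0,0,0,-1],
    [0,0,0,0,-1],
    [0,0,0,0,-1],
    [0,0,0,0,-1],
    [0,0,0,0,-1],
    [0,0,0,0,-1],
    [0,0,0,0,-1],
    [0,0,0,0,-1],
    [0,0,0,0,-1],
    [0,0,0,0,-1],
    [0,0,0,0,-1]
  ]
}}

```text
t: 9.3
tcp_pos: [0.5514, -0.1748, -0.0026]
ee_rot: [[-0.906, 0.423, 0.007], [0.423, 0.906, -0.002], [-0.007, 0.001, -1.0]]
contact_force: [-1.6, 3.6, 34.0]
opening: -0.0003
gripper_force: 17.2
```

Run:
```python
from h import *
a=get_image("wrist")["pixels"][:,:400]; b=get_image("scene")["pixels"][130:235,190:290]
b=cv2.resize(b,(400,420),interpolation=cv2.INTER_CUBIC)
cv2.imwrite("pics/hold.png",np.hstack([a,b])[:,:,::-1])
```

```text
(no output)
```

View pics/hold.png

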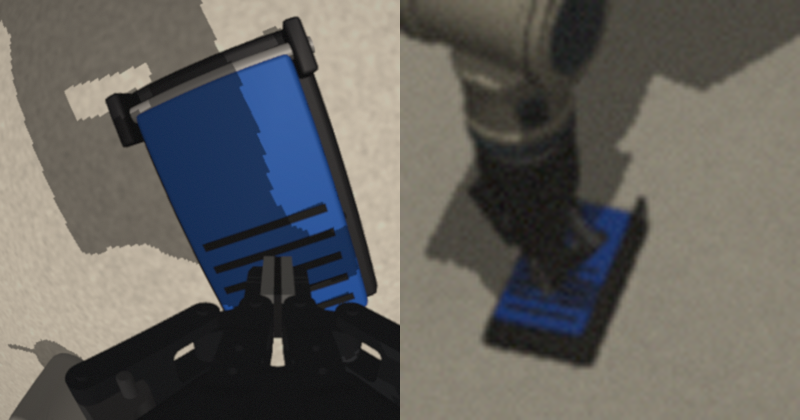

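In the right half, the plate lies level on its base with the free end down at about (540,320), so the pedal is fully pressed. It has been held for over 2.4 s. Now I'll release it and retreat straight up.

Emit:
{"fn": "carry_out", "kwargs": {
  "commands": [
    [0,0,-0.006,0,-1],
    [0,0,-0.006,0,-1],
    [0,0,-0.008,0,-1],
    [0,0,-0.01,0,-1],
    [0,0,-0.01,0,-1],
    [0,0,-0.02,0,-1],
    [0,0,-0.03,0,-1],
    [0,0,-0.03,0,-1],
    [0,0,-0.03,0,-1],
    [0,0,-0.03,0,-1],
    [0,0,0,0,-1],
    [0,0,0,0,-1]
  ]
}}

```text
t: 10.6
tcp_pos: [0.5477, -0.174, 0.1738]
ee_rot: [[-0.906, 0.423, 0.001], [0.423, 0.906, -0.0], [-0.001, 0.0, -1.0]]
contact_force: [-1.1, 0.2, 0.9]
opening: 0.0001
gripper_force: 0.0
```

Emit:
{"fn": "carry_out", "kwargs": {
  "commands": [
    [0,0,0,0,-1],
    [0,0,0,0,-1],
    [0,0,0,0,-1],
    [0,0,0,0,-1]
  ]
}}

```text
t: 11.0
tcp_pos: [0.5474, -0.174, 0.1727]
ee_rot: [[-0.906, 0.423, -0.001], [0.423, 0.906, 0.0], [0.001, -0.0, -1.0]]
contact_force: [0.3, 0.5, -0.1]
opening: -0.0002
gripper_force: 0.0
```

Run:
```python
from h import *
b=get_image("scene")["pixels"][120:260,110:310]
cv2.imwrite("pics/end.png",cv2.resize(b,(800,560),interpolation=cv2.INTER_CUBIC)[:,:,::-1])
```

```text
(no output)
```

View pics/end.png

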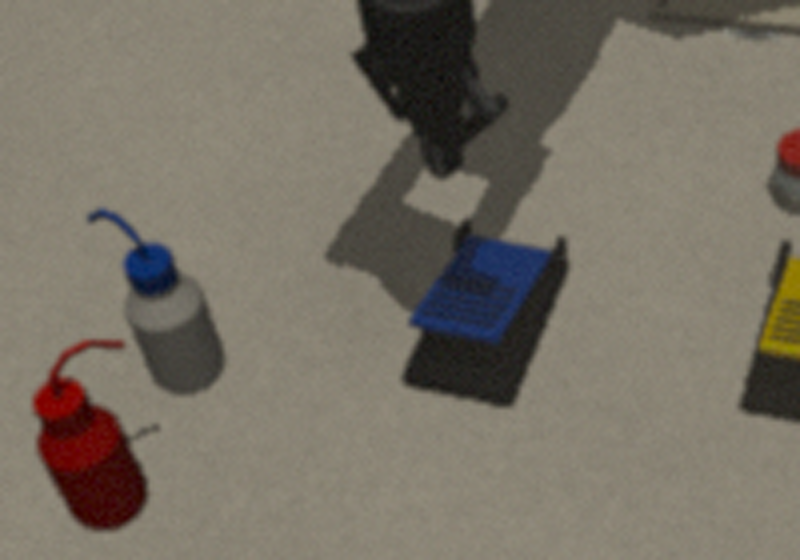

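The pedal's free end is raised again at (460,330), the bottle stands at (175,330) as before, and the gripper is clear. Handing in.

```bash
python3 -c "
from rig import workorder; print(workorder.job_done())"
```

```text
the job is handed in; nothing more can be done
None
```

I pressed the blue pedal to its stop, held it there for over 2.4 s, and let it spring back up; the gripper is clear, the yellow switch was never approached, the wash bottle stands where it was, and the job is handed in (no verdict came back).

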